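# Unhook the tall parts box over the peg's upturned tip and rack it

### The arm

A 6-joint arm with a two-finger parallel gripper is mounted at the origin on the work surface. World frame = base frame: x ahead of the robot, y to its left, z up, the work surface at z = 0. Lengths are in mm, angles in rad, forces in N, time in s.
With the tool pointing down it reaches from about 325 to 875 mm from the base axis. Payload 4.4 kg.
Tool frame: the origin (TCP) lies on the centre line of the jaws, within the pads' length; the fingertips stand ahead of it and the grasp point (between the pads) lies 6 mm ahead of it (ctrl.tcp_to_tips is the z of the fingertips in the tool frame, in mm); z points along the fingers, y is the line along which they close (so a half turn about z gives the same grasp; the last joint's range is limited). The gripper opens to 85 mm and grips with 20 to 120 N. Pads are 22 mm wide; open, the fingers measure 114 mm over their backs; the gripper's body (76 mm by 85 mm) begins 54 mm behind the grasp point. The pads swing forward as they close: fully open they stand 13 mm farther back than shut.
Start: joints at [0.987, 0.207, 1.542, -0, 1.393, -0.15], TCP at [241.695, 521.739, 256.282] pointing down, gripper open.
Joint ranges: [-2.73, 2.73], [-0.86, 2.22], [0.23, 2.46], [-1.11, 4.25], [0.08, 2.63], [-2.82, 2.82]. Speed limits (rad/s): [2.79, 2.79, 3.14, 3.14, 3.14, 3.14].

### API

Orientations are given as a 3x3 rotation matrix whose columns are the frame's x, y, z axes.
In Python, from plant import ctrl, sensors, optics gives the robot as it stands. Calls block until the motion is done:
- ctrl.move_ptp(position, orientation): joint-space move of the TCP to a pose.
- ctrl.move_l(position, rot=None, vel=150, threshold=None): straight line of the TCP; rot=None keeps the orientation; vel is the mean speed in mm/s. With threshold (N) it stops when the force on the tool has changed by that much, and returns True; else False.
- ctrl.set_joints(angles): joint-space move.
- ctrl.gripper_to(opening, force=None): finger opening in mm; force is the grip in N (None keeps the last); returns when the fingers have stopped.
- ctrl.hold(seconds).
- ctrl.solve_ik(position, orientation): joint angles nearest the present ones, or None.
- sensors.read_state(): the state.
- optics.grab_frame(name): name is "scene" or "top" or "wrist"; returns (picture, depth): 400x640x3 uint8, red, green, blue; 400x640 float32, mm along the optical axis (not along the pixel's ray), 0 where there is no reading.
- optics.camera_params(name): a dict with "mtx" (3x3 intrinsics, pixels), "R" (3x3) and "t" (3): a world point X has camera coordinates R X + t; the wrist camera has in their place "T_tool_cam" (4x4, takes a point from camera to tool coordinates, whose origin is the TCP and whose axes are the flange's). Camera axes: x right, y down, z forward; pixel columns grow to the right and rows downward; lengths in mm; the calibration is good to about 2 mm. The wrist camera is an equidistant fisheye: a pixel r from the principal point sees the ray r / f radians off the axis. A picture is of the moment at which its call begins: read the wrist's pose just before it. camera_params takes no time and is no camera call.
A pose or a line that the arm cannot do raises ctrl.MotionError and nothing moves.
- ctrl.finish_job(): hands the job in; it is judged then, once.
The state is a dict: "t": time; "q": joint angles; "qvel": joint speeds; "tau": joint torques, N m; "eef_pos": TCP position; "eef_rot": TCP orientation; "force": force on the tool from outside, world axes, zero at the start; "wrist_torque": the same for the moment, N m; "grip_width": finger opening in mm; "grasp_force": force on a finger pad.
Only numpy, scipy, OpenCV 4.12 (cv2) and the standard library are available. Lean on these libraries where they do the work, as an engineer would, in place of code of your own. Each camera call takes 0.05 s, during which the arm holds its last target. There are 200 camera calls.

### The job

Take the tallest of the three hanging parts boxes off its wire peg, easing its hanging slot up over the peg's upturned tip by feel so that the springy peg is never strained, and leave the two short boxes hanging. Then set the tall box down gently, upright, fully home in the empty well of the wooden kit rack, and let go of it.

Things in the scene. Friction and masses are not known exactly. Their poses are not given: they have to be found in the camera images.
- stand: Open steel display stand, fixed; origin on the bench under the middle of its rail. The 14 mm rail runs along y, centre 200 mm up, on posts at y = -165 and +165 mm; base plate 120 x 360 x 12 mm. Three level 4 mm wire pegs at y = -105, 0, +105 mm, 200 mm up, point along -x, towards the robot; each ends in an upturned tip.
- rail (a point): Middle of the rail. Each peg bends up 68 to 122 mm in front (-x) of it; the straight tip is 34 mm long and turns up by 30 to 50 degrees, differently on each peg and not measured; no tip reaches beyond 155 mm. Pegs are springy up and down (about 8 N per mm at the tip), stiff along their length, and must not be loaded over 10 N.
- tall: Tallest hanging parts box: white plastic, clear window, 112 mm high, 44 wide (y), 16 thick (x), 90 to 180 g; z up, x along the peg. Origin: middle of the slot's upper edge, which rests on the peg. Top part is U-shaped: two cheeks 12 mm wide, 16 thick, from 34 mm below to 8 mm above the origin, 20 mm apart; grip across them (44 mm) from above, the peg runs free between.
- tall_slot (a point): Same point as the tall box's origin: middle of the upper edge of its hanging slot. The slot is 12 mm wide (y) and 12 mm high (down from here), closed all round, in a 3 mm thick web that stands across the gap between the cheeks at mid-thickness.
- tall_center (a point): The tall box's centre, half-way up: 48 mm below the slot's upper edge, 56 mm above the underside.
- tall_foot (a point): Middle of the tall box's underside, 104 mm below the slot's upper edge; axes as the box's.
- short1_center (a point): a hanging parts box like the tall one (44 mm wide, 16 mm thick, same top) but only 68 mm high over all; this point is its centre. It stays on its peg
- short2_center (a point): a hanging parts box like the tall one (44 mm wide, 16 mm thick, same top) but only 78 mm high over all; this point is its centre. It stays on its peg
- rack: Wooden kit rack, fixed, a block 80 (x) x 72 (y) x 46 mm high, origin at the middle of its underside. Two wells side by side along x, each 24 mm (x) by 52 mm (y), 36 mm deep; the +x one already has a box in it, 14 mm above the rack's top; the -x one is empty.
- well (a point): Middle of the floor of the rack's empty well, axes as the rack's, 10 mm above the bench, 36 mm below the rack's top. The tall box stands here with its width along the rack's y, either way round, with 4 mm to spare on each side.

How it is judged (in metres and radians):
On the way:
1. the tall box's slot has been drawn off past the peg's upturned tip (x of tall in the frame of stand below -0.162 m), for 0.1 s.
At the end, for the whole second after the job is handed in: The tall box stands in the rack's empty well: its underside within 4 mm of the well's floor and within 9 mm of the well's middle, upright to 0.12 rad, at rest; both short boxes hang within 30 mm of where they were (horizontal distance between tall_foot and well below 0.009 m and z of tall_foot in the frame of well below 0.004 m and angle between tall's own z axis and vertical below 0.12 rad and linear speed of tall below 0.02 m/s and distance of each of short1_center, short2_center from where it was at the start of the episode below 0.03 m); the robot touches nothing.
It fails at once if the tall box and the stand (its pegs, rail or base) press on each other with more than 10 N (contact force between tall and stand above 10 N).
It fails at once if the tall box is rammed into the rack (more than 45 N between them) (contact force between tall and rack above 45 N).
It fails at once if the tall box is dropped into the well (faster than 0.35 m/s close above its floor) (horizontal distance between tall_foot and well below 0.02 m and z of tall_foot in the frame of well below 0.03 m and linear speed of tall above 0.35 m/s).
It fails at once if a short box is knocked off its peg or pushed more than 50 mm (distance of any of short1_center, short2_center from where it was at the start of the episode above 0.05 m).
It also fails if it takes over 72 s, if anything falls off the work surface, if the arm or the gripper's body presses on something with over 40 N, if the wrist force passes 120 N, or if a joint passes its speed limit or range.

## Working session

There is one attempt and no reset: what is moved stays moved. The work goes in short steps, each a Python script; the robot and the scene stay as the last script left them, time stands still between calls to the robot, and variables do not carry over. Pictures are saved under pics/ and viewed, at most 10 in all, crops included, and the job is handed in when it is done.

```bash
ls; mkdir -p pics; python3 - <<'E'
from plant import ctrl,sensors,optics
import cv2,numpy as np
print(sensors.read_state()); print(ctrl.tcp_to_tips)
for n in("scene","top"):
    im,d=optics.grab_frame(n); cv2.imwrite(f"pics/{n}0.png",im[...,::-1]); np.savez(f"pics/{n}0.npz",im=im,d=d)
    print(n,optics.camera_params(n),(d>0).mean())
print(optics.camera_params("wrist"))
E
```

```text
pics
{'t': 0.0, 'q': array([ 9.86481209e-01,  2.07451093e-01,  1.54300177e+00,  1.66478789e-05,
        1.39351820e+00, -1.50497583e-01]), 'qvel': array([-1.49970961e-03, -2.25548988e-04, -6.98280705e-04, -1.39305885e-03,
       -9.33429442e-05,  1.02089332e-03]), 'tau': array([-3.65716842e-04, -3.83023059e+01, -2.91600466e+01, -5.05504559e-04,
        1.05052558e-02, -3.79174639e-05]), 'eef_pos': array([241.29359968, 521.12153902, 255.08538654]), 'eef_rot': array([[-9.07366222e-01,  4.20338889e-01, -1.32566177e-03],
       [ 4.20340814e-01,  9.07364150e-01, -1.97476173e-03],
       [ 3.72788815e-04, -2.34906184e-03, -9.99997171e-01]]), 'force': array([-0.18435869, -0.96500862, -0.40466683]), 'wrist_torque': array([-0.02255691, -0.02202942,  0.03182094]), 'grasp_force': 0.0, 'grip_width': 85.4347530406292}
25.0
scene {'mtx': array([[469.75829781,   0.        , 319.05135114],
       [  0.        , 469.75829781, 198.73331775],
       [  0.        ,   0.        ,   1.        ]]), 'R': array([[ 6.59238050e-01,  7.51934299e-01,  5.30914824e-05],
       [ 6.07154045e-01, -5.32264225e-01, -
[... 358 characters left out ...]
-0.02879294],
       [-0.99722645,  0.00780166, -0.0740172 ],
       [ 0.07420995,  0.02829245, -0.99684122]]), 't': array([ 47.30297451, 556.46249886, 923.0205726 ])} 0.99592578125
{'mtx': array([[309.70691629,   0.        , 324.85822314],
       [  0.        , 309.70691629, 199.62397448],
       [  0.        ,   0.        ,   1.        ]]), 'T_tool_cam': array([[-3.10172984e-04, -9.60264720e-01, -2.79090615e-01,
         7.10512758e+01],
       [ 9.99999069e-01, -6.68810451e-04,  1.18980133e-03,
        -8.64392393e-01],
       [-1.32918296e-03, -2.79089986e-01,  9.60264033e-01,
        -1.17468179e+02],
       [ 0.00000000e+00,  0.00000000e+00,  0.00000000e+00,
         1.00000000e+00]])}
```

View pics/scene0.png

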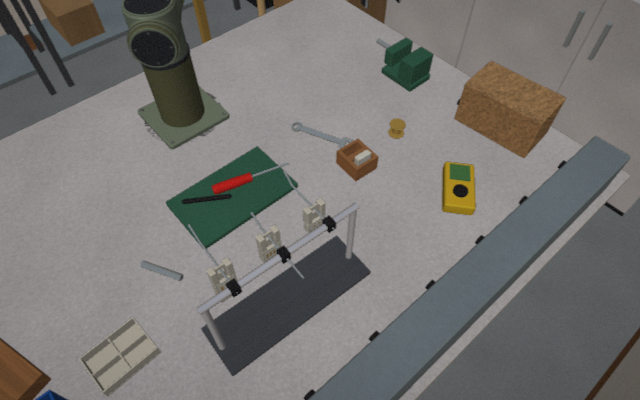

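View pics/top0.png

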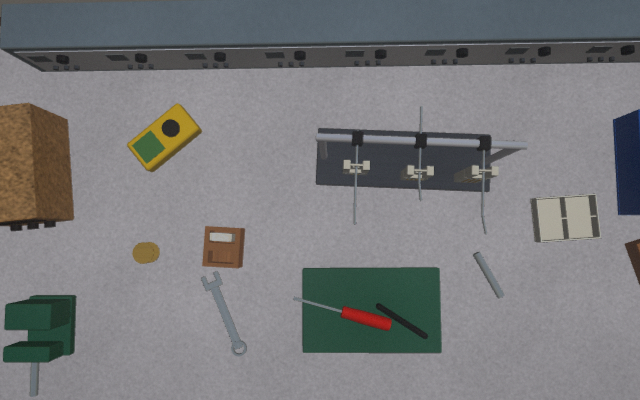

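The pictures show the rack at top (223,247), scene (357,160), with its empty well on the near side (-x). The stand is at top (420,140). Its boxes hang at top (357,167), (420,173) and (484,173). Next I'll get metric values from the depth.

```bash
cat > h.py <<'E'
import numpy as np,cv2
from plant import ctrl,sensors,optics
def cloud(n,d):
    p=optics.camera_params(n);K=p["mtx"];v,u=np.mgrid[:400,:640]
    c=np.stack([(u-K[0,2])/K[0,0]*d,(v-K[1,2])/K[1,1]*d,d],-1)
    return (c-p["t"])@p["R"]
def ray(n,u,v,z):
    p=optics.camera_params(n);r=p["R"].T@np.linalg.inv(p["mtx"])@[u,v,1];o=-p["R"].T@p["t"]
    return o+r*(z-o[2])/r[2]
E
python3 - <<'E'
from h import *
np.set_printoptions(precision=1,suppress=True)
for n in("scene","top"):
    f=np.load(f"pics/{n}0.npz");im=f["im"];P=cloud(n,f["d"]);p=optics.camera_params(n)
    print(n,"cam",-p["R"].T@p["t"])
    hsv=cv2.cvtColor(im,cv2.COLOR_RGB2HSV).astype(int)
    # rack top
    x0,x1,y0,y1=(195,255,215,280) if n=="top" else (325,385,135,185)
    m=np.zeros((400,640),bool);m[y0:y1,x0:x1]=1
    m&=(P[...,2]>38)&(P[...,2]<54)
    q=P[m];print("rack",len(q),cv2.minAreaRect(q[:,:2].astype(np.float32)),np.median(q[:,2]))
    # base plate
    m=(P[...,2]>7)&(P[...,2]<18)&(hsv[...,2]<90)&(hsv[...,1]<90)
    l,L,s,c=cv2.connectedComponentsWithStats(m.astype(np.uint8));
    for i in range(1,l):
        if s[i,4]>800:
            q=P[L==i];print("plate",s[i],cv2.minAreaRect(q[:,:2].astype(np.float32)))
    # high things
    m=(P[...,2]>60)&(P[...,2]<250)
    for u0,u1,v0,v1 in ([(340,375,145,235),(400,440,145,210),(455,500,145,240)] if n=="top" else [(205,240,255,300),(255,283,225,263),(300,328,198,233)]):
        s=np.zeros_like(m);s[v0:v1,u0:u1]=1
        q=P[s&m];print("box",len(q),q.min(0),q.max(0),np.median(q,0))
E
python3 - <<'E'
import cv2
a=cv2.imread("pics/scene0.png")[175:315,170:370];b=cv2.imread("pics/top0.png")[100:240,310:510]
cv2.imwrite("pics/c0.png",cv2.resize(cv2.vconcat([a,b]),None,fx=2.1,fy=2.1,interpolation=2)) if 0 else cv2.imwrite("pics/c0.png",cv2.resize(cv2.hconcat([a,b]),(800,280),interpolation=2))
E
```

```text
scene cam [ 994.8 -356.6  939.9]
rack 545 ((459.9292907714844, 241.50718688964844), (75.2652359008789, 84.83078002929688), 86.03648376464844) 45.682916533825015
plate [ 202  236  168  139 8608] ((639.8069458007812, -129.812744140625), (358.2478332519531, 120.85233306884766), 87.1426773071289)
box 957 [ 552.4 -278.7   97.8] [ 645.7 -209.4  216.1] [ 595.4 -237.3  202.6]
box 773 [ 562.9 -165.8  133.5] [ 647.2 -105.1  213.2] [ 595.9 -133.   197.5]
box 682 [568.  -64.4 142.7] [651.   -0.5 213.2] [605.8 -30.  199.8]
top cam [486.7  16.8 962.7]
rack 896 ((459.59161376953125, 239.69337463378906), (73.29824829101562, 79.94454956054688), 86.48526763916016) 46.07388864829904
plate [ 316  142   40   44 1366] ((630.552734375, 9.539684295654297), (80.4189224243164, 90.97586822509766), 87.41219329833984)
plate [ 357  143   62   46 2224] ((625.137451171875, -99.1806411743164), (127.14432525634766, 91.09004974365234), 87.09082794189453)
plate [ 421  146   62   46 2077] ((618.69287109375, -229.55128479003906), (126.49474334716797, 91.494384765625), 86.99005889892578)
box 498 [500.1 -44.4 143.6] [633.4  -1.2 225.5] [592.8 -21.3 202.5]
box 573 [ 538.  -160.7  134.3] [ 632.7 -105.3  221.2] [ 586.2 -126.9  202.2]
box 997 [ 484.5 -297.1   60.6] [ 636.1 -187.2  222.1] [ 586.  -230.5  201. ]
```

View pics/c0.png

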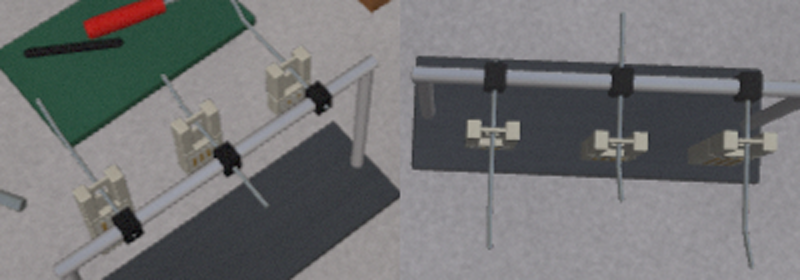

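The view shows the tall box on the -y peg (crop left (100,210), right (748,145)). Its underside is at z≈98, as expected for a 104 mm drop. Next: the peg profile, the rail and the well.

```bash
python3 - <<'E'
from h import *
np.set_printoptions(precision=1,suppress=True,linewidth=150)
f=np.load("pics/top0.npz");P=cloud("top",f["d"]);im=f["im"]
print("peg top");
for v in range(140,238,3):
    r=P[v,470:500]; k=np.where((r[:,2]>170)&(r[:,2]<260))[0]
    if len(k): print(v,k+470 if len(k)<5 else (k[0]+470,k[-1]+470),np.median(r[k],0),r[k,2].max())
print("well rows col 210..240"); 
for v in range(225,272,3): print(v,P[v,206:244:3,2].round(0))
m=(P[...,2]<22)&(P[...,2]>2);s=np.zeros_like(m);s[246:264,206:240]=1
q=P[m&s];print(len(q),cv2.minAreaRect(q[:,:2].astype(np.float32)))
f=np.load("pics/scene0.npz");P=cloud("scene",f["d"])
print("rail pts")
for v,u in [(300,215),(262,265),(225,325),(212,348)]:
    r=P[v-12:v+12,u];k=(r[:,2]>190)&(r[:,2]<215);print(r[k].mean(0) if k.any() else None, r[k,2].max() if k.any() else 0)
m=(P[...,2]>180)&(P[...,2]<260)&(P[...,0]<565)&(P[...,1]<-180)&(P[...,1]>-300)&(P[...,0]>450);q=P[m];print(q[np.argsort(q[:,0])])
E
```

```text
peg top
140 (np.int64(470), np.int64(499)) [ 637.4 -233.   206.3] 213.04939748412988
143 (np.int64(470), np.int64(499)) [ 631.9 -233.8  208.2] 211.69731349820466
146 (np.int64(470), np.int64(499)) [ 627.6 -232.9  205.5] 213.8867783364485
149 (np.int64(477), np.int64(489)) [ 622.4 -232.   206.6] 210.1871451990007
152 [483 484] [ 618.2 -234.1  201.9] 202.04335700418238
155 [483 484] [ 613.  -233.5  203.3] 203.98964997427422
158 [483 484] [ 608.3 -233.9  201.4] 201.8488599465929
161 [482 483 484] [ 603.1 -232.6  202.5] 202.82591770228828
164 [482 483 484] [ 598.3 -232.4  200.8] 202.6330702942422
167 (np.int64(470), np.int64(498)) [ 592.2 -233.4  209.3] 212.12194912321897
170 (np.int64(470), np.int64(498)) [ 587.1 -230.7  209.2] 212.63651939619186
173 (np.int64(470), np.int64(498)) [ 582.6 -235.1  206.9] 211.48044173197366
176 (np.int64(470), np.int64(495)) [ 578.6 -242.3  197.4] 201.86005654741368
179 [482 483 484] [ 573.1 -231.5  202.9] 203.17090884305657
182 [482 483 484] [ 568.3 -231.7  201.8] 202.02362364737394
185 [482 483 484] [ 563.4 -231.9  200.8] 201.48330636299562
188 [482 483
[... 3736 characters left out ...]
.7]
 [ 538.5 -228.3  200.5]
 [ 538.5 -230.7  199.7]
 [ 541.2 -229.8  202.1]
 [ 541.2 -230.4  199.3]
 [ 542.4 -228.4  202.2]
 [ 544.4 -227.9  200.7]
 [ 544.7 -229.7  203.2]
 [ 545.3 -230.5  201.2]
 [ 546.2 -231.4  199.9]
 [ 548.  -229.6  203.6]
 [ 548.5 -228.7  199.8]
 [ 548.7 -230.5  202. ]
 [ 548.9 -228.2  203.2]
 [ 549.8 -231.4  201. ]
 [ 552.  -228.7  200.7]
 [ 552.4 -231.1  200.5]
 [ 553.2 -230.7  204.6]
 [ 554.3 -230.6  198.9]
 [ 555.9 -230.4  204.4]
 [ 556.1 -228.8  202.7]
 [ 557.2 -228.1  199.7]
 [ 557.3 -232.1  200.9]
 [ 558.7 -230.2  204.3]
 [ 559.2 -231.   202.2]
 [ 559.9 -231.8  200.5]
 [ 561.6 -230.   204.3]
 [ 562.4 -230.8  202.7]
 [ 563.6 -229.5  202.8]
 [ 564.1 -232.   202.8]]
```

```bash
cat >> h.py <<'E'
YAW=np.deg2rad(-2.9)
def rot(yaw,pitch=0):   # tool down, jaws along stand y; pitch>0 leans the box's top to +x
    c,s=np.cos(yaw),np.sin(yaw)
    Rz=np.array([[c,-s,0],[s,c,0],[0,0,1]])
    c,s=np.cos(pitch),np.sin(pitch)
    Ry=np.array([[c,0,s],[0,1,0],[-s,0,c]])
    return Rz@Ry@np.diag([-1.,1,-1])
def wcloud(d,st):
    p=optics.camera_params("wrist");K=p["mtx"];v,u=np.mgrid[:400,:640]
    x=(u-K[0,2])/K[0,0];y=(v-K[1,2])/K[1,1];th=np.hypot(x,y)+1e-9
    k=np.tan(th)/th; c=np.stack([x*k*d,y*k*d,d],-1); c[(th>1.4)|(d<=0)]=np.nan
    T=p["T_tool_cam"];t=c@T[:3,:3].T+T[:3,3]
    return t@st["eef_rot"].T+st["eef_pos"]
E
python3 - <<'E'
from h import *
np.set_printoptions(precision=1,suppress=True,linewidth=150)
for n in("top","scene"):
    f=np.load(f"pics/{n}0.npz");P=cloud(n,f["d"])
    m=(P[...,2]>203.5)&(P[...,2]<216)&(P[...,0]<608)&(P[...,0]>565)&(P[...,1]<-195)&(P[...,1]>-275);q=P[m]
    print(n,len(q),cv2.minAreaRect(q[:,:2].astype(np.float32)),q.mean(0),q.min(0),q.max(0))
R=rot(YAW)
print(ctrl.solve_ik([586,-232.5,330],R),ctrl.solve_ik([586,-232.5,200],R),ctrl.solve_ik([440,-226,260],rot(YAW,.4)),ctrl.solve_ik([440,250,250],R))
ctrl.move_ptp([560,-100,380],R) if 0 else ctrl.move_ptp([565,-231,330],R)
st=sensors.read_state();im,d=optics.grab_frame("wrist");P=wcloud(d,st);print(st["t"],st["eef_pos"],st["force"])
cv2.imwrite("pics/w1.png",im[...,::-1]);np.savez("pics/w1.npz",d=d,P=P)
m=(P[...,2]>203.5)&(P[...,2]<216)&(P[...,0]<608)&(P[...,0]>565)&(P[...,1]<-195)&(P[...,1]>-275);q=P[m]
print(len(q),cv2.minAreaRect(q[:,:2].astype(np.float32)) if len(q)>9 else 0,q.mean(0))
m=(P[...,2]>190)&(P[...,2]<230)&(P[...,0]<570)&(P[...,0]>470)&(abs(P[...,1]+229)<8);q=P[m]
for x in range(470,570,4):
    k=abs(q[:,0]-x)<2
    if k.any():print(x,k.sum(),np.median(q[k],0))
E
```

```text
top 196 ((581.2929077148438, -232.27920532226562), (29.730470657348633, 44.534122467041016), 0.8711904287338257) [ 586.8 -232.4  209.2] [ 566.4 -254.4  203.6] [ 596.2 -209.9  213.3]
scene 174 ((584.4223022460938, -230.57196044921875), (45.013423919677734, 34.05289840698242), 72.54075622558594) [ 588.8 -232.2  208.7] [ 566.9 -253.9  203.5] [ 601.8 -209.4  212.9]
[-0.5  0.3  1.3 -0.   1.6 -2. ] [-0.5  0.4  1.5 -0.   1.3 -2. ] [-0.5  0.3  1.5 -0.2  1.7 -2.1] [ 0.3  0.1  1.7 -0.   1.4 -1.2]
2.9917 [ 565.2 -230.1  329.9] [-0.   0.   1.3]
720 ((581.3963623046875, -233.22708129882812), (43.79457092285156, 27.569438934326172), 84.57076263427734) [ 585.6 -233.7  208.8]
482 3 [ 483.6 -228.6  218.7]
486 29 [ 485.8 -228.8  218.5]
490 23 [ 490.1 -228.3  217. ]
494 20 [ 493.9 -228.8  213.7]
498 21 [ 497.7 -229.3  211.3]
502 22 [ 502.  -229.2  209.1]
506 20 [ 506.4 -229.5  206.4]
510 23 [ 509.7 -230.   204. ]
514 25 [ 513.8 -230.3  202. ]
518 25 [ 517.8 -230.5  201.2]
522 25 [ 521.8 -230.7  201.2]
526 26 [ 525.9 -230.9  201.4]
530 24 [ 529.9 -231.1  201.2]
534 25 [ 534.  -231.3  201.3]
538 25 [ 538.1 -231.5  201.7]
542 25 [ 542.2 -231.7  201.2]
546 20 [ 546.1 -231.9  201.3]
550 26 [ 549.7 -232.1  201.1]
554 23 [ 553.8 -232.3  201.3]
558 24 [ 558.1 -232.5  201.1]
562 23 [ 562.  -232.8  201.5]
566 24 [ 565.9 -233.   201. ]
```

View pics/w1.png

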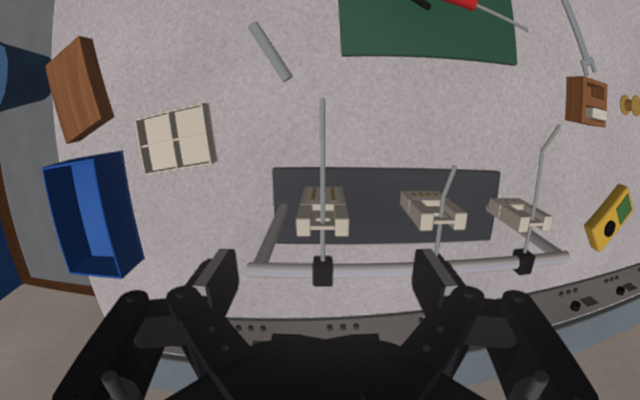

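Wrist view: the tall box is between the open jaws at (322,210), with its peg running straight up the image to a tip at (322,100). The depths give a bend at x≈515 and a tip angle of about 32°, reaching x≈485. Now I'll grip it and unload it by feel.

```bash
cat >> h.py <<'E'
def feel(n=10):
    F=[]
    for _ in range(n):
        ctrl.hold(.02);F.append(sensors.read_state()["force"])
    return np.mean(F,0),np.std(F,0)
E
python3 - <<'E'
from h import *
np.set_printoptions(precision=2,suppress=True,linewidth=150)
R=rot(YAW)
ctrl.move_l([586.5,-233,300],R)
print(ctrl.move_l([586.5,-233,198],vel=80,threshold=8))
print(feel())
ctrl.gripper_to(40,40)
s=sensors.read_state();print(s["t"],s["eef_pos"],s["grip_width"],s["grasp_force"],feel())
p=np.array([586.5,-233,198])
for dz in(1,2,3,4):
    ctrl.move_l(p+[0,0,dz],vel=20);print(dz,*feel(),sensors.read_state()["eef_pos"])
st=sensors.read_state();im,d=optics.grab_frame("wrist");P=wcloud(d,st);cv2.imwrite("pics/w2.png",im[...,::-1]);np.savez("pics/w2.npz",P=P)
E
```

```text
False
(array([-0.06,  0.02,  0.01]), array([0.35, 0.51, 0.61]))
5.4917 [ 586.57 -233.21  198.21] 43.44791087140575 45.63667416572571 (array([-0.28, -0.67,  0.65]), array([0.44, 0.53, 0.32]))
1 [ 0.18  0.16 -1.16] [0.35 0.17 0.41] [ 586.33 -232.78  198.64]
2 [-0.02  0.03 -1.38] [0.5  0.48 0.49] [ 586.48 -232.99  199.99]
3 [-0.16 -0.13 -1.36] [0.55 0.4  0.21] [ 586.5 -233.   201. ]
4 [-0.19 -0.01 -1.45] [0.49 0.38 0.38] [ 586.5  -232.99  201.98]
```

View pics/w2.png

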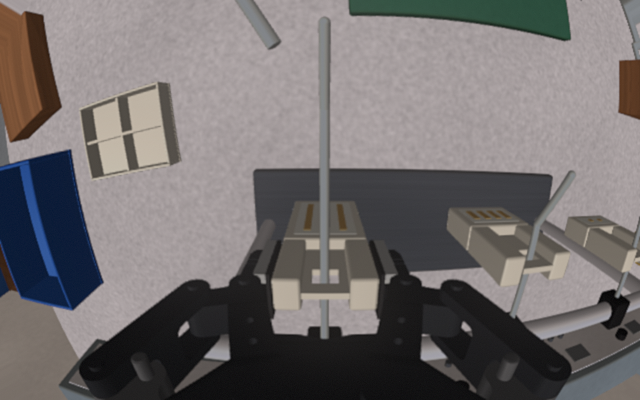

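The box is gripped: width 43.4, weight about 1.4 N, and the peg runs free between the cheeks (column 323 in the wrist view). Now I'll draw it along the peg with a tilt matched to the tip, correcting by feel.

```bash
python3 - <<'E'
from h import *
np.set_printoptions(precision=2,suppress=True,linewidth=150)
BX,SL=515.,np.tan(np.deg2rad(32)); TH=np.deg2rad(19)
base=np.array([-.15,0,-1.42]); dz=0.
x=586.5
while x>455:
    x-=5 if x>530 else 3
    pitch=TH*np.clip((545-x)/30,0,1)
    R=rot(YAW,pitch)
    zs=200+max(0,BX-x)*SL if x>466 else 200+(BX-466)*SL
    def pose(): return np.array([x,-233-(x-586.5)*0.0515,zs+dz])-R@[0,0,2.]
    if ctrl.move_l(pose(),R,vel=40,threshold=5): print("STOP")
    for k in range(4):
        F,_=feel(6);e=F-base
        if abs(e[2])<1.2 or x<478: break
        dz+=np.clip(e[2]*.25,-.7,.7);ctrl.move_l(pose(),R,vel=20)
    if abs(e[2])>4 or np.hypot(e[0],e[1])>4: print("ABORT",x,e);break
    if x<532 or abs(e).max()>1: print(x,round(dz,2),k,e)
print(sensors.read_state()["t"],sensors.read_state()["eef_pos"])
E
```

```text
531.5 0.0 0 [ 0.19 -0.11  0.32]
526.5 0.0 0 [-0.17  0.06  0.46]
523.5 0.0 0 [0.19 0.01 0.19]
520.5 0.0 0 [ 0.34 -0.04  0.16]
517.5 0.0 0 [-0.01 -0.03  0.05]
514.5 0.0 0 [ 0.23  0.13 -0.56]
511.5 0.0 0 [ 0.23 -0.26  0.25]
508.5 0.0 0 [ 0.2  -0.11  0.27]
505.5 0.0 0 [ 0.27 -0.24  0.33]
502.5 0.0 0 [-0.02 -0.25  0.55]
499.5 0.0 0 [ 0.53 -0.28  0.24]
496.5 0.0 0 [ 0.27 -0.14  0.25]
493.5 0.0 0 [ 0.26 -0.36  0.2 ]
490.5 0.0 0 [0.51 0.32 0.27]
487.5 0.0 0 [ 0.08 -0.09 -0.13]
484.5 0.0 0 [0.28 0.05 0.18]
481.5 0.0 0 [0.24 0.   0.23]
478.5 0.0 0 [ 0.15  0.18 -0.  ]
475.5 0.0 0 [ 0.42 -0.04  0.19]
472.5 0.0 0 [ 0.29 -0.05  0.3 ]
469.5 0.0 0 [-0.05  0.   -0.12]
466.5 0.0 0 [ 0.24 -0.1  -0.07]
463.5 0.0 0 [-0.34  0.11  0.25]
460.5 0.0 0 [0.15 0.22 0.23]
457.5 0.0 0 [ 0.07 -0.01 -0.03]
454.5 0.0 0 [ 0.28 -0.06  0.2 ]
20.275 [ 455.13 -226.25  232.54]
```

The slot is clear of the peg and never touched it. Next I'll level the box, carry it over to the rack and measure the well's rim from nearby.

```bash
cat >> h.py <<'E'
def hole(C,Q,rc):
    """C: camera centre, Q: cloud; rim of the well: pixels seen deeper than the top, cast on z=46"""
    k=(46-C[2])/(Q[...,2]-C[2]); G=C+(Q-C)*k[...,None]
    near=np.hypot(G[...,0]-rc[0],G[...,1]-rc[1])<60
    top=near&(abs(Q[...,2]-46)<7)
    deep=near&(Q[...,2]<36)&(Q[...,2]>3)
    # holes: deep pixels enclosed by the top
    cs,hi=cv2.findContours(top.astype(np.uint8),cv2.RETR_CCOMP,cv2.CHAIN_APPROX_NONE)
    out=[]
    q=Q[top];out.append(("rack",len(q),cv2.minAreaRect(q[:,:2].astype(np.float32)),np.median(q[:,2])))
    for c,h in zip(cs,hi[0]):
        if h[3]>=0 and cv2.contourArea(c)>100:
            m=np.zeros(top.shape,np.uint8);cv2.drawContours(m,[c],-1,1,-1);m=(m>0)&~top
            g=G[m];out.append(("hole",m.sum(),cv2.minAreaRect(g[:,:2].astype(np.float32)),np.median(Q[m][:,2])))
    return out
E
python3 - <<'E'
from h import *
R=rot(YAW)
p=optics.camera_params("top");print(*hole(-p["R"].T@p["t"],cloud("top",np.load("pics/top0.npz")["d"]),(459.7,240.5)),sep="\n")
ctrl.move_l([435,-225.2,250],rot(YAW),vel=100)
ctrl.move_l([400,-220,280],rot(YAW),vel=100)
Rr=rot(np.deg2rad(-3.5))
ctrl.move_ptp([430,165,280],Rr)
ctrl.hold(.2)
st=sensors.read_state();im,d=optics.grab_frame("wrist");P=wcloud(d,st);print(st["t"],st["eef_pos"],st["grip_width"])
cv2.imwrite("pics/w3.png",im[...,::-1]);np.savez("pics/w3.npz",P=P)
T=optics.camera_params("wrist")["T_tool_cam"];C=st["eef_rot"]@T[:3,3]+st["eef_pos"]
print(*hole(C,P,(459.7,240.5)),sep="\n")
E
```

```text
('rack', 882, ((459.59161376953125, 239.69337463378906), (73.29824829101562, 79.94454956054688), 86.48526763916016), np.float64(46.09060954781938))
('hole', np.int64(295), ((439.1832580566406, 240.6685028076172), (50.33347702026367, 23.774503707885742), 89.74017333984375), np.float64(10.750300463436199))
('hole', np.int64(288), ((479.5575256347656, 237.56692504882812), (50.450958251953125, 23.649818420410156), 86.56756591796875), np.float64(58.915949359371616))
23.0083 [430.37859302 164.09993235 279.97500165] 43.65801193771061
('rack', 2357, ((458.8712158203125, 239.2856903076172), (72.79507446289062, 80.588623046875), 86.37567901611328), np.float64(45.89214402331396))
('hole', np.int64(699), ((483.6666564941406, 236.85452270507812), (54.68251419067383, 22.481653213500977), 76.239990234375), np.float64(nan))
('hole', np.int64(774), ((438.5262756347656, 239.28651428222656), (50.99736785888672, 21.637340545654297), 86.68623352050781), np.float64(nan))h.py:30: RuntimeWarning: divide by zero encountered in divide
  k=(46-C[2])/(Q[...,2]-C[2]); G=C+(Q-C)*k[...,None]
h.py:30: RuntimeWarning: invalid value encountered in multiply
  k=(46-C[2])/(Q[...,2]-C[2]); G=C+(Q-C)*k[...,None]
```

View pics/w3.png

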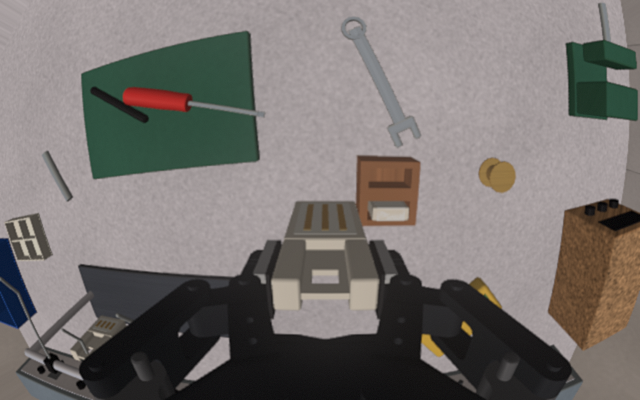

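Wrist view: the rack is at (388,190), with the empty well at (390,176) and the occupied one at (390,212). The held box is at (325,275). Now I'll measure the box's offset in the grip, then lower it with a force guard.

```bash
python3 - <<'E'
from h import *
np.set_printoptions(precision=1,suppress=True)
st=sensors.read_state();P=np.load("pics/w3.npz")["P"]
t=(P-st["eef_pos"])@st["eef_rot"]
m=(abs(t[...,2]+12)<4)&(abs(t[...,0])<25)&(abs(t[...,1])<24);m[:230]=0
q=t[m];print("top",len(q),q.min(0),q.max(0),cv2.minAreaRect(q[:,:2].astype(np.float32)))
print(np.percentile(q[:,0],[3,50,97]))
# front face (tool x ~ +8) down the box
f=t[200:300,290:360].reshape(-1,3);f=f[(f[:,2]>25)&(f[:,2]<110)&(abs(f[:,0])<30)]
print("face",len(f));
for z in range(25,110,10):
    k=abs(f[:,2]-z)<5
    if k.any():print(z,k.sum(),np.median(f[k],0),np.percentile(f[k,0],[5,95]))
E
```

```text
top 3108 [-11.2 -24.  -15.9] [12.2 24.  -8. ] ((0.4977455139160156, 0.016630172729492188), (48.0433349609375, 23.243938446044922), 89.78610229492188)
[-7.8  1.  11. ]
face 3259
25 327 [ 1.5 -0.6 28.3] [0.4 7.7]
35 930 [ 7.1 -0.6 31.9] [1.5 8. ]
45 440 [ 7.8 -1.2 44. ] [7.2 8.4]
55 411 [ 7.8 -1.2 53.9] [7.2 8.5]
65 354 [ 7.8 -0.6 64. ] [7.1 8.5]
75 314 [ 7.8 -0.5 73.7] [7.2 8.4]
85 278 [ 7.7 -1.2 84.4] [7.1 8.4]
95 205 [ 7.5  0.2 96.5] [6.8 7.9]
```

```bash
python3 - <<'E'
from h import *
np.set_printoptions(precision=2,suppress=True)
R=rot(np.deg2rad(-3.5));x,y=439.3,240.2
ctrl.move_l([x,y,280],R,vel=80); ctrl.move_l([x,y,165],R,vel=80); ctrl.hold(.2);print(feel())
print(ctrl.move_l([x,y,116],R,vel=30,threshold=5),sensors.read_state()["eef_pos"],feel())
hit=ctrl.move_l([x,y,106],R,vel=10,threshold=4)
s=sensors.read_state();print(hit,s["t"],s["eef_pos"],feel())
E
```

```text
(array([-0.07, -0.02, -1.12]), array([0.62, 0.59, 0.48]))
False [439.46 240.26 116.22] (array([ 0.08, -0.08, -1.48]), array([0.44, 0.33, 0.26]))
True 28.6833 [439.31 240.18 110.55] (array([-0.27, -0.32,  4.94]), array([0.48, 0.39, 0.29]))
```

The box touched down at TCP z=110.5, against 110 expected for the well floor. I'll release it, back off and check.

```bash
python3 - <<'E'
from h import *
np.set_printoptions(precision=2,suppress=True)
s=sensors.read_state();p=s["eef_pos"]
ctrl.gripper_to(70);ctrl.hold(.2)
ctrl.move_l([439.3,240.2,230],vel=80);ctrl.move_l([400,120,300],vel=150);ctrl.hold(.3)
print(sensors.read_state()["t"],feel())
im,d=optics.grab_frame("top");P=cloud("top",d)
m=(P[...,2]>105)&(P[...,2]<135)&(np.hypot(P[...,0]-439,P[...,1]-240)<50);q=P[m]
print(len(q),cv2.minAreaRect(q[:,:2].astype(np.float32)),np.median(q,0))
im2,_=optics.grab_frame("scene")
cv2.imwrite("pics/e.png",cv2.resize(cv2.hconcat([im[100:300,190:520],im2[120:320,180:400]]),None,fx=1.45,fy=1.45)[...,::-1])
E
```

```text
32.5 (array([-0.12,  0.04,  0.16]), array([0.43, 0.51, 0.2 ]))
171 ((440.1947021484375, 240.17092895507812), (44.75938415527344, 15.416777610778809), 86.50885009765625) [440.78 241.57 121.25]
```

View pics/e.png

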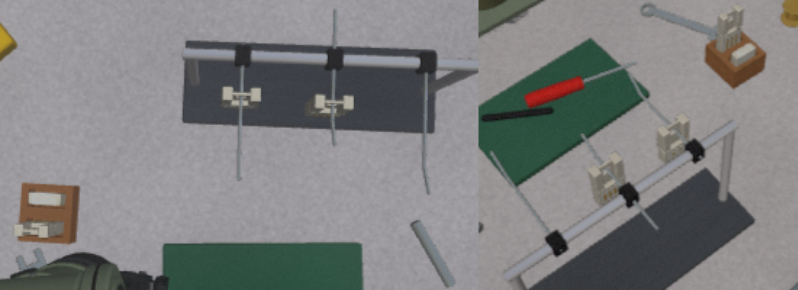

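The final view shows the tall box upright in the rack's near well (left part (40,230), right part (732,35)). Its top is at z≈121 (122 expected) and centred at (440,240). Both short boxes still hang on their pegs, and the gripper is clear.

```bash
python3 -c "
from plant import ctrl;print(ctrl.finish_job())"
```

```text
the job is handed in; nothing more can be done
None
```

The tall box came off its peg with no contact felt at the wrist and now stands upright, released, in the rack's empty well; both short boxes still hang, and I handed the job in at about 33 s (the hand-in call gave no verdict).

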